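# Check the routed groove's depth with a sprung gauge

## Robot

A 6-joint arm with a two-finger parallel gripper is mounted at the origin on the work surface. World frame = base frame: x ahead of the robot, y to its left, z up, the work surface at z = 0. Lengths are in m, angles in rad, forces in N, time in s.
With the tool pointing down it reaches from about 0.225 to 0.725 m from the base axis. Payload 3.1 kg.
Tool frame: the origin (TCP) lies midway between the tips of the shut fingers; the grasp point (between the pads) lies 19 mm behind it; z points along the fingers, y is the line along which they close (so a half turn about z gives the same grasp; the last joint's range is limited). The gripper opens to 85 mm and grips with 20 to 120 N. Pads are 22 mm wide; open, the fingers measure 114 mm over their backs; the gripper's body (76 mm by 85 mm) begins 54 mm behind the grasp point. The pads swing forward as they close: fully open they stand 13 mm farther back than shut.
Start: joints at [-1.471, 0.048, 0.099, 1.622, 0, 1.443], TCP at [0.119, -0.511, 0.231] pointing down, gripper open.
Joint ranges: [-2.91, 2.91], [-0.99, 1.94], [-1.21, 1.42], [-2.12, 2.29], [-1.49, 1.47], [-3.14, 3.14]. Speed limits (rad/s): [2.79, 2.79, 3.14, 3.14, 3.14, 3.14].

## Interface

Orientations are given as a 3x3 rotation matrix whose columns are the frame's x, y, z axes.
In Python, from cell import bot gives the robot as it stands. The module is installed in compiled form; this text tells all that it offers.
- The arm moves only by the tool jog_arm, never from a script. Its argument "motion" is text: rows parted by semicolons, each of 5 numbers parted by spaces: the shift along the tool's x, y, z in m, then the turn about the tool's z in rad, then the closure, from -1 (fully open) to 1 (shut). A call has 1 to 20 rows; each row shifts and turns the commanded pose from where the row before left it, along the tool's axes as they then stand; what a row does not reach is not made up. A row lasts 1/10 s, in which the tool goes at most 50 mm and 8.59 degrees, less where a joint would pass 70% of its speed; a pose out of reach is approached as far as the arm can. A call with a gripper value outside its range is refused whole. The fingers move at their own pace and stop on an object; the grip force is fixed at half the most. Time passes only in rows, so rows that do not move let the fingers close. It gives the time, the measured TCP pose, the force, the opening and the grip force at its end, in the units of the state.
- bot.get_state(): the state, without advancing time (a new reading comes with each control period).
- bot.read_camera(name): name is "scene" or "top" or "wrist"; returns a dict with "image" (420x560x3 uint8, blue, green, red), "depth" (420x560 float32, m along the optical axis (not along the pixel's ray), 0 where there is no reading), "fx", "fy", "cx", "cy" (pixels), "extrinsics" (4x4, takes a point from world to camera coordinates). Camera axes: x right, y up, looking along -z (the intrinsics and any distortion apply to the point x, -y, -z); pixel columns grow to the right and rows downward; lengths in m; the calibration is good to about 2 mm. The wrist camera is an equidistant fisheye: a pixel r from the principal point sees the ray r / f radians off the axis. A picture is of the moment at which its call begins.
- bot.close_job(): hands the job in; it is judged then, once.
The state is a dict: "clock": time; "joint_pos": joint angles; "qd": joint speeds; "joint_efforts": joint torques, N m; "tool_pos": TCP position; "tool_rot": TCP orientation; "wrist_force": force on the tool from outside, world axes, zero at the start; "torque": the same for the moment, N m; "gripper_width": finger opening in m; "gripper_force": force on a finger pad.
Only numpy, scipy, OpenCV 4.12 (cv2) and the standard library are available. Lean on these libraries where they do the work, as an engineer would, in place of code of your own. Each camera call takes 0.05 s, during which the arm holds its last target. There are 200 camera calls.

## Task

Check how deep the routed groove in the dark board is: take the depth gauge off its green block, set it with its foot squarely across that groove and the probe in the groove, and push it straight down until the foot sits flat on the wood on both sides. Hold it down flat for a moment, then let go and leave it standing there so that its red tail shows the depth. The probe stays where it is pushed, so press it in nowhere else.

Things in the scene. Friction and masses are not known exactly. Their poses are not given: they have to be found in the camera images.
- gauge_grip (a point): Loose depth gauge, 0.4 kg: steel foot 90 x 36 x 12 mm and, on its middle, a blue hub 28 x 28 mm, 58 mm tall, to grip. Point: hub centre, 41 mm above the foot's underside. x along the foot's 90 mm, z up. A brass probe sticks 24 mm out below the foot's middle. Starts on a fixed green block, 100 x 60 x 40 mm, probe hanging free in its slot: lift 40 mm to clear. A red tail tops the hub by 10 mm.
- probe (a joint): How far the 8 mm thick probe is pushed up into the gauge, m: 0 sticks out 24 mm, 0.024 fully in; groove depth = 24 mm less this. The red tail rises by as much. A spring and drag: pushing in takes 5 to 7.5 N, more than the gauge's weight; let go, the probe stays where it was pushed to, and the gauge's weight keeps the foot down.
- dark_board_groove (a point): Centre of the groove at the level of the dark brown board's top face, 32 mm above the bench. x across the groove, along the board's length; y along the groove; z up. Groove: 28 mm wide, about 12 mm deep, through the whole width. Board 170 x 120 x 32 mm, fixed between brass bench dogs lower than its top; the groove lies 20 mm off the middle of its length, to +x.
- pale_board: A pale board of the same size and shape, also fixed and grooved (7 mm deep): not the one to check. Origin: centre of its underside; x along its 170 mm length, z up.
Not all that is in view belongs to the job. Leave any orange look-alike of the part that bears gauge_grip alone.

How it is judged:
On the way:
1. the gauge, still held, is pushed down flat across the dark board's groove with its probe in it, for 0.3 s (x of gauge_grip in the frame of dark_board_groove between -0.012 and 0.012 m and y of gauge_grip in the frame of dark_board_groove between -0.045 and 0.045 m and z of gauge_grip in the frame of dark_board_groove between 0.038 and 0.0435 m and angle between gauge_grip's own z axis and vertical below 0.06 rad and angle between the x axis of gauge_grip and the x axis of dark_board_groove, either way round below 0.26 rad and value of joint probe between 0.0095 and 0.0145 m and contact force between the fingers and gauge above 1 N), for 0.3 s.
At the end, for the whole second after the job is handed in: The gauge stands released, at rest, across the dark board's groove: hub within 12 mm of the groove's middle line and 45 mm of its centre along it, foot flat on the wood (3 mm, 3.4 degrees), within 15 degrees of square to the groove, probe pushed in 9.5 to 14.5 mm (on the groove's floor) (x of gauge_grip in the frame of dark_board_groove between -0.012 and 0.012 m and y of gauge_grip in the frame of dark_board_groove between -0.045 and 0.045 m and z of gauge_grip in the frame of dark_board_groove between 0.038 and 0.0435 m and angle between gauge_grip's own z axis and vertical below 0.06 rad and angle between the x axis of gauge_grip and the x axis of dark_board_groove, either way round below 0.26 rad and value of joint probe between 0.0095 and 0.0145 m and linear speed of gauge below 0.02 m/s and contact force between the fingers and gauge below 0.1 N); the robot touches nothing.
It fails at once if the probe is pushed in more than 5 mm while away from the dark board's groove (over 80 mm from its centre) (value of joint probe above 0.005 m and horizontal distance between gauge_grip and dark_board_groove above 0.08 m).
It also fails if it takes over 38 s, if anything falls off the work surface, if the arm or the gripper's body presses on something with over 40 N, if the wrist force passes 120 N, or if a joint passes its speed limit or range.

## Working session

There is one attempt and no reset: what is moved stays moved. The work goes in short steps, Python scripts to look and compute and a tool call to move; the robot and the scene stay as the last step left them, time stands still between calls to the robot, and variables do not carry over. Pictures are saved under pics/ and viewed, at most 10 in all, crops included, and the job is handed in when it is done.

Besides the shell and the picture viewer there is one more tool, called after "Request:" as a command line: name --argument value ..., lists and objects as JSON in quotes. jog_arm: Moves the arm, as the interface text tells. Its arguments: {"type":"object","properties":{"motion":{"type":"string"}},"required":["motion"]}

```bash
mkdir -p pics
cat > h.py <<'E'
from cell import bot
import numpy as np, cv2
def cam(n):
    d=bot.read_camera(n); return d
def pts(d):
    z=d["depth"]; h,w=z.shape; u,v=np.meshgrid(np.arange(w),np.arange(h))
    P=np.stack([(u-d["cx"])/d["fx"]*z,-(v-d["cy"])/d["fy"]*z,-z],-1)
    E=np.array(d["extrinsics"]); return (P-E[:3,3])@E[:3,:3]
E
python3 - <<'E'
from h import *
d=cam("top"); cv2.imwrite("pics/top.png",d["image"]); np.save("top.npy",pts(d)); np.save("topi.npy",d["image"])
d=cam("scene"); cv2.imwrite("pics/scene.png",d["image"])
s=bot.get_state(); print(s["clock"],s["tool_rot"],s["wrist_force"],s["gripper_width"])
E
```

```text
0.1 [[ 9.74178866e-01  2.25777553e-01 -1.80847078e-04]
 [ 2.25777422e-01 -9.74176597e-01  2.12453231e-03]
 [ 3.03494715e-04 -2.11050566e-03 -9.99997727e-01]] [ 0.05339519 -0.00045306  0.10613625] 0.08554852607209329
```

View pics/top.png

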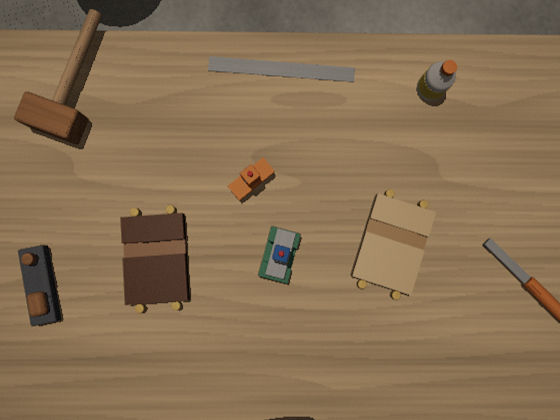

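View pics/scene.png

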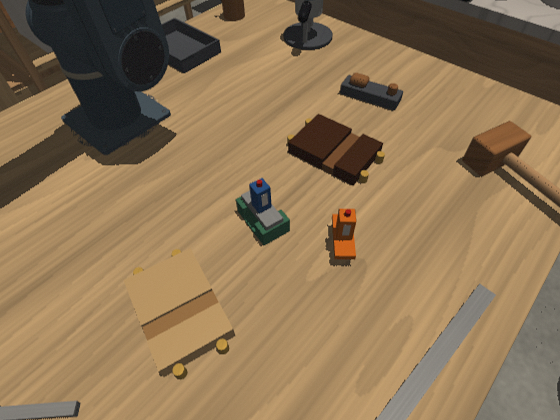

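The top view shows the blue gauge on the green block at (281,255), the dark board at (155,258) with its groove at row ~248, the orange look-alike at (250,178), and the pale board at (395,245). Next I'll measure these.

Run:
```python
from h import *
P=np.load("top.npy"); I=np.load("topi.npy").astype(int)
def rect(m,name):
    q=P[m][:,:2]; r=cv2.minAreaRect((q*1000).astype(np.float32)); print(name,m.sum(),np.round(r,1) if 0 else r,"z",np.median(P[m][:,2])); return r
v,u=np.mgrid[:420,:560]
Z=P[...,2]
win=(u>110)&(u<200)&(v>200)&(v<315)
top=win&(abs(Z-.032)<.005)&(I.sum(-1)<200)
rect(top,"dark top"); 
gr=win&(Z>.014)&(Z<.026)&(u>125)&(u<184)&(v>225)&(v<270); rect(gr,"groove"); print(np.median(P[gr],0))
win=(u>250)&(u<310)&(v>215)&(v<295)
B=I[...,0]-I[...,2]
foot=win&(Z>.046)&(Z<.060); rect(foot,"foot")
blk=win&(Z>.03)&(Z<.060); rect(blk,"block")
hub=win&(Z>.085); rect(hub,"hub"); print(P[hub].mean(0),Z[win].max())
print(P[258,155],P[255,281],P[178,250],P[400,280],P[258,255])
# groove edges along columns
for c in (135,155,175): print(c,[(r,round(float(Z[r,c])*1000)) for r in range(236,262,1)])
```

```text
dark top 4344 ((482.30145263671875, 246.59130859375), (170.6246337890625, 119.3607177734375), 4.199620246887207) z 0.03288724096073553
groove 832 ((498.103759765625, 242.23580932617188), (60.452796936035156, 123.04862213134766), 16.847688674926758) z 0.020816489265021894
[0.50370205 0.24706277 0.02081649]
foot 654 ((492.6381530761719, 1.3753490447998047), (38.77366256713867, 89.803466796875), 75.0810317993164) z 0.05300480548815767
block 1116 ((491.04376220703125, 4.8250885009765625), (59.957950592041016, 99.79891967773438), 74.91633605957031) z 0.05104789507374169
hub 252 ((493.493408203125, 4.5660858154296875), (31.549381256103516, 27.92901039123535), 74.03703308105469) z 0.11131548818383653
[0.49283463 0.00376145 0.1587336 ] 1.0965442947367712
[0.48240157 0.24340859 0.03448839] [0.48871767 0.00216074 0.12508447] [0.63037647 0.05905852 0.0943514 ] [0.20508317 0.00106338 0.00082317] [ 0.48249479  0.05161629 -0.00153676]
135 [(236, 35), (237, 37), (238, 32), (239, 33), (240, 34), (241, 28), (242, 22), (243, 21), (244, 21), (245, 18), (246, 22), (247, 22), (248, 21), (249, 20), (250, 19), (251, 19), (252, 20), (253, 22), (254, 18), (255, 24), (256, 30), (257, 37), (258, 32), (259, 29), (260, 34), (261, 33)]
155 [(236, 32), (237, 32), (238, 31), (239, 32), (240, 29), (241, 19), (242, 24), (243, 15), (244, 20), (245, 22), (246, 21), (247, 19), (248, 21), (249, 19), (250, 22), (251, 18), (252, 19), (253, 20), (254, 23), (255, 32), (256, 31), (257, 29), (258, 34), (259, 31), (260, 34), (261, 33)]
175 [(236, 31), (237, 32), (238, 32), (239, 22), (240, 19), (241, 18), (242, 22), (243, 21), (244, 23), (245, 18), (246, 20), (247, 21), (248, 18), (249, 24), (250, 20), (251, 22), (252, 20), (253, 35), (254, 35), (255, 31), (256, 34), (257, 34), (258, 35), (259, 33), (260, 33), (261, 36)]
```

Request:
jog_arm --motion "0 0 0 -0.135 -1;0 0 0 -0.135 -1;0 0 0 -0.135 -1;0 0 0 -0.135 -1;0 0 0 -0.135 -1;0 0 0 -0.135 -1;0 0 0 -0.135 -1;0 0 0 -0.135 -1;0 0 0 0 -1"

```text
clock: 1.0
tool_pos: [0.1185, -0.5111, 0.2306]
tool_rot: [[0.26, 0.966, -0.0], [0.966, -0.26, 0.001], [0.001, -0.0, -1.0]]
wrist_force: [-0.4, -0.1, -0.1]
gripper_width: 0.0855
gripper_force: 0.0
```

Request:
jog_arm --motion "0.037 0.0142 0 0 -1;0.037 0.0142 0 0 -1;0.037 0.0142 0 0 -1;0.037 0.0142 0 0 -1;0.037 0.0142 0 0 -1;0.037 0.0142 0 0 -1;0.037 0.0142 0 0 -1;0.037 0.0142 0 0 -1;0.037 0.0142 0 0 -1;0.037 0.0142 0 0 -1;0.037 0.0142 0 0 -1;0.037 0.0142 0 0 -1;0.037 0.0142 0 0 -1;0.037 0.0142 0 0 -1;0.037 0.0142 0 0 -1;0.037 0.0142 0 0 -1;0 0 0 0 -1;0 0 0 0 -1"

```text
clock: 2.8
tool_pos: [0.4916, 0.0017, 0.2307]
tool_rot: [[0.26, 0.966, -0.002], [0.966, -0.26, -0.0], [-0.001, -0.002, -1.0]]
wrist_force: [-0.4, 0.2, 0.6]
gripper_width: 0.0852
gripper_force: 0.0
```

Wrist view to check alignment.

Run:
```python
from h import *
d=cam("wrist"); I=d["image"].astype(int); Z=d["depth"]; cv2.imwrite("pics/w1.png",d["image"])
h,w=Z.shape; v,u=np.mgrid[:h,:w].astype(float)
x=(u-d["cx"])/d["fx"]; y=(v-d["cy"])/d["fy"]; th=np.hypot(x,y)+1e-9
t=np.tan(np.minimum(th,1.5))/th
P=np.stack([x*t*Z,-y*t*Z,-Z],-1); E=np.array(d["extrinsics"]); P=(P-E[:3,3])@E[:3,:3]
print("camera at",-E[:3,:3].T@E[:3,3])
near=(np.hypot(P[...,0]-.492,P[...,1]-.003)<.08)
def r(m,n): q=(P[m][:,:2]*1000).astype(np.float32); print(n,m.sum(),cv2.minAreaRect(q),np.median(P[m],0))
blue=near&(I[...,0]-I[...,2]>40)&(Z>0)
top=blue&(P[...,2]>.105)&(P[...,2]<.115); r(top,"hubtop")
gray=near&(abs(P[...,2]-.052)<.003)&(I.max(-1)-I.min(-1)<25); r(gray,"foot")
print(bot.get_state()["joint_pos"])
```

```text
camera at [0.51215703 0.07802568 0.37276413]
hubtop 723 ((492.7803039550781, 4.05439567565918), (27.09940528869629, 26.57317352294922), 74.70519256591797) [0.49561637 0.0081682  0.10941308]
foot 2073 ((492.43585205078125, 3.6980552673339844), (36.935150146484375, 90.44432067871094), 74.88935089111328) [0.49456253 0.0056121  0.05148096]
[-1.34179917e-01 -3.80385710e-02  1.20669777e-02  1.62219288e+00
 -6.16845269e-04  1.70074584e+00]
```

View pics/w1.png

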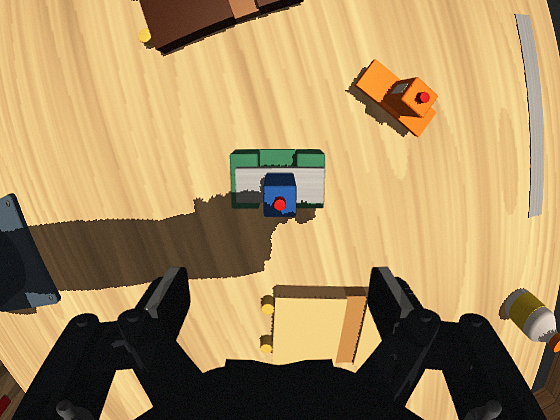

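The wrist view shows the hub at (280,200), squarely between the fingers. The two cameras agree to within 1 mm. I'll shift 2.4 mm and go down.

Request:
jog_arm --motion "0.0024 0.0004 0.02 0 -1;0 0 0.025 0 -1;0 0 0.025 0 -1;0 0 0.025 0 -1;0 0 0.025 0 -1;0 0 0.025 0 -1;0 0 0.015 0 -1;0 0 0.005 0 -1;0 0 0 0 -1;0 0 0 0 -1"

```text
clock: 3.85
tool_pos: [0.4934, 0.0026, 0.0675]
tool_rot: [[0.261, 0.965, 0.002], [0.965, -0.261, -0.0], [0.0, 0.002, -1.0]]
wrist_force: [0.4, 1.1, 0.7]
gripper_width: 0.0852
gripper_force: 0.0
```

Request:
jog_arm --motion "0 0 0 0 0;0 0 0 0 0.3;0 0 0 0 1;0 0 0 0 1;0 0 0 0 1;0 0 0 0 1;0 0 0 0 1;0 0 0 0 1;0 0 0 0 1;0 0 0 0 1"

```text
clock: 4.85
tool_pos: [0.4931, 0.0035, 0.0668]
tool_rot: [[0.26, 0.966, 0.001], [0.966, -0.26, 0.0], [0.0, 0.001, -1.0]]
wrist_force: [-2.2, 1.5, 5.1]
gripper_width: 0.0273
gripper_force: 60.8
```

Request:
jog_arm --motion "0 0 -0.005 0 1;0 0 -0.01 0 1;0 0 -0.015 0 1;0 0 -0.02 0 1;0 0 -0.02 0 1;0 0 -0.015 0 1;0 0 -0.005 0 1;0 0 0 -0.08 1;0 0 0 -0.1 1;0 0 0 -0.1 1;0 0 0 -0.057 1;0 0 0 0 1;0 0 0 0 1"

```text
clock: 6.15
tool_pos: [0.4924, 0.0034, 0.1555]
tool_rot: [[-0.073, 0.997, -0.002], [0.997, 0.073, 0.0], [0.0, -0.002, -1.0]]
wrist_force: [0.1, -0.5, -4.6]
gripper_width: 0.0275
gripper_force: 59.9
```

Request:
jog_arm --motion "0.0097 0.0011 0 0 1;0.0195 0.0022 0 0 1;0.0243 0.0028 0 0 1;0.0292 0.0033 0 0 1;0.0292 0.0033 0 0 1;0.0292 0.0033 0 0 1;0.0292 0.0033 0 0 1;0.0243 0.0028 0 0 1;0.0243 0.0028 0 0 1;0.0146 0.0017 0 0 1;0.0098 0.0011 0 0 1;0 0 0 0 1;0 0 0 0 1;0 0 0 0 1"

```text
clock: 7.55
tool_pos: [0.5026, 0.2471, 0.1563]
tool_rot: [[-0.073, 0.997, -0.0], [0.997, 0.073, -0.001], [-0.001, -0.0, -1.0]]
wrist_force: [0.1, -0.2, -3.7]
gripper_width: 0.0273
gripper_force: 59.9
```

Run:
```python
from h import *
for n in ("top","scene"):
    d=cam(n); cv2.imwrite(f"pics/{n}2.png",d["image"])
    if n=="top":
        P=pts(d); I=d["image"].astype(int); v,u=np.mgrid[:420,:560]
d=cam("wrist"); I=d["image"].astype(int); Z=d["depth"]; cv2.imwrite("pics/w2.png",d["image"])
h,w=Z.shape; v,u=np.mgrid[:h,:w].astype(float)
x=(u-d["cx"])/d["fx"]; y=(v-d["cy"])/d["fy"]; th=np.hypot(x,y)+1e-9
t=np.tan(np.minimum(th,1.5))/th
P=np.stack([x*t*Z,-y*t*Z,-Z],-1); E=np.array(d["extrinsics"]); P=(P-E[:3,3])@E[:3,:3]
near=(abs(P[...,0]-.48)<.11)&(abs(P[...,1]-.247)<.075)&(Z>0)
def r(m,n): q=(P[m][:,:2]*1000).astype(np.float32); print(n,m.sum(),cv2.minAreaRect(q),np.median(P[m],0))
r(near&(abs(P[...,2]-.032)<.004),"board")
g=near&(abs(P[...,2]-.0205)<.004)&(abs(P[...,0]-.502)<.03);r(g,"groove")
gray=near&(P[...,2]>.128)&(P[...,2]<.148)&(I.max(-1)-I.min(-1)<25)&(I.max(-1)>110); r(gray,"foot")
```

```text
board 16064 ((482.2142028808594, 248.0614013671875), (171.1712646484375, 121.00650024414062), 4.491383075714111) [0.46355648 0.26645336 0.03151086]
groove 3086 ((505.2113952636719, 267.72650146484375), (59.95088195800781, 84.60121154785156), 4.445621490478516) [0.50080698 0.27009613 0.0195174 ]
foot 1256 ((501.94439697265625, 258.0419616699219), (89.97317504882812, 14.31966781616211), 4.238433837890625) [0.52918326 0.26194083 0.14105588]
```

View pics/w2.png

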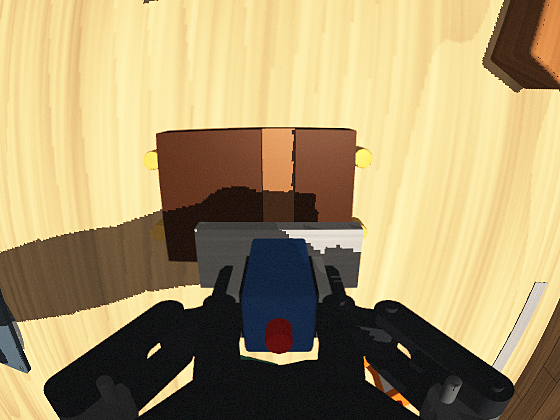

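View pics/scene2.png

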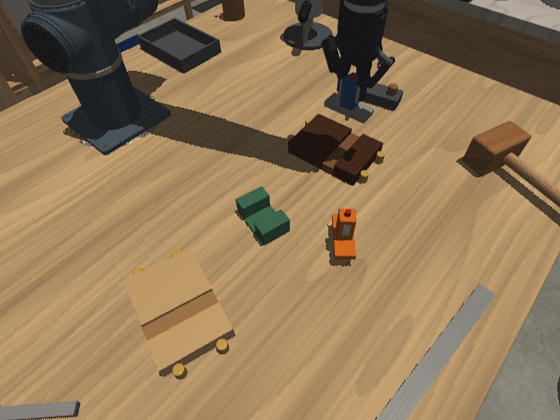

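The wrist view shows the foot (195–362, row 225) square over the groove (262–295), level, with the offset under 1 mm. The scene view shows the gauge held upright above the dark board. Lowering to just above the groove floor.

Request:
jog_arm --motion "0 0 0.005 0 1;0 0 0.01 0 1;0 0 0.015 0 1;0 0 0.015 0 1;0 0 0.015 0 1;0 0 0.01 0 1;0 0 0.008 0 1;0 0 0.004 0 1;0 0 0 0 1;0 0 0 0 1"

```text
clock: 8.7
tool_pos: [0.503, 0.2482, 0.075]
tool_rot: [[-0.074, 0.997, 0.001], [0.997, 0.074, 0.0], [0.0, 0.001, -1.0]]
wrist_force: [0.7, -0.0, -4.0]
gripper_width: 0.0276
gripper_force: 59.9
```

Request:
jog_arm --motion "0 0 0.002 0 1;0 0 0.002 0 1;0 0 0.002 0 1;0 0 0.002 0 1;0 0 0.002 0 1;0 0 0.001 0 1;0 0 0.001 0 1;0 0 0.001 0 1;0 0 0 0 1;0 0 0 0 1"

```text
clock: 9.7
tool_pos: [0.5031, 0.2483, 0.0615]
tool_rot: [[-0.074, 0.997, 0.001], [0.997, 0.074, 0.0], [0.0, 0.001, -1.0]]
wrist_force: [0.3, -0.6, 2.8]
gripper_width: 0.0274
gripper_force: 60.7
```

Request:
jog_arm --motion "0 0 0.001 0 1;0 0 0.001 0 1;0 0 0.001 0 1;0 0 0 0 1;0 0 0 0 1"

```text
clock: 10.2
tool_pos: [0.5031, 0.2482, 0.0589]
tool_rot: [[-0.074, 0.997, 0.001], [0.997, 0.074, 0.001], [0.0, 0.001, -1.0]]
wrist_force: [2.0, 0.5, 5.4]
gripper_width: 0.0274
gripper_force: 60.9
```

Request:
jog_arm --motion "0 0 0.0005 0 1;0 0 0.0005 0 1;0 0 0 0 1;0 0 0 0 1"

```text
clock: 10.6
tool_pos: [0.5031, 0.2483, 0.0589]
tool_rot: [[-0.074, 0.997, 0.002], [0.997, 0.074, 0.001], [0.001, 0.002, -1.0]]
wrist_force: [0.6, -0.3, 9.4]
gripper_width: 0.0273
gripper_force: 61.7
```

Force rises with no further descent, so the foot is seated. I'll push slightly harder, hold, then open. The fingers need room above the foot, which they have (tips 27 mm above its underside).

Request:
jog_arm --motion "0 0 0.0005 0 1;0 0 0.0005 0 1;0 0 0 0 1;0 0 0 0 1;0 0 0 0 1;0 0 0 0 1;0 0 0 0 1;0 0 0 0 1;0 0 0 0 1"

```text
clock: 11.5
tool_pos: [0.5032, 0.2483, 0.0589]
tool_rot: [[-0.074, 0.997, 0.002], [0.997, 0.074, 0.001], [0.001, 0.002, -1.0]]
wrist_force: [-0.8, -1.1, 13.1]
gripper_width: 0.0271
gripper_force: 62.2
```

Request:
jog_arm --motion "0 0 0 0 0.4;0 0 0 0 0;0 0 0 0 -0.5;0 0 0 0 -1;0 0 0 0 -1;0 0 0 0 -1;0 0 0 0 -1;0 0 0 0 -1"

```text
clock: 12.3
tool_pos: [0.5024, 0.248, 0.0562]
tool_rot: [[-0.074, 0.997, -0.0], [0.997, 0.074, -0.0], [-0.0, -0.0, -1.0]]
wrist_force: [0.1, -0.7, 0.2]
gripper_width: 0.0855
gripper_force: 0.0
```

Request:
jog_arm --motion "0 0 -0.005 0 -1;0 0 -0.015 0 -1;0 0 -0.025 0 -1;0 0 -0.03 0 -1;0 0 -0.03 0 -1;0 0 -0.03 0 -1;0 0 -0.015 0 -1;-0.03 0 0 0 -1;-0.04 0 0 0 -1;-0.04 0 0 0 -1;-0.03 0 0 0 -1;0 0 0 0 -1;0 0 0 0 -1"

```text
clock: 13.6
tool_pos: [0.5132, 0.1081, 0.2077]
tool_rot: [[-0.072, 0.997, 0.002], [0.997, 0.072, 0.001], [0.001, 0.002, -1.0]]
wrist_force: [-0.4, -0.3, 0.2]
gripper_width: 0.0852
gripper_force: 0.0
```

Run:
```python
from h import *
d=cam("scene"); I=d["image"]; cv2.imwrite("pics/s3.png",cv2.resize(I[60:240,220:440],None,fx=3,fy=3))
d=cam("wrist"); I=d["image"].astype(int); Z=d["depth"]
h,w=Z.shape; v,u=np.mgrid[:h,:w].astype(float)
x=(u-d["cx"])/d["fx"]; y=(v-d["cy"])/d["fy"]; th=np.hypot(x,y)+1e-9
t=np.tan(np.minimum(th,1.5))/th
P=np.stack([x*t*Z,-y*t*Z,-Z],-1); E=np.array(d["extrinsics"]); P=(P-E[:3,3])@E[:3,:3]
near=(abs(P[...,0]-.48)<.11)&(abs(P[...,1]-.247)<.075)&(Z>0)
def r(m,n): q=(P[m][:,:2]*1000).astype(np.float32); print(n,m.sum(),cv2.minAreaRect(q),np.median(P[m],0))
r(near&(abs(P[...,2]-.0435)<.004)&(I.max(-1)-I.min(-1)<25)&(I.max(-1)>60),"foot")
r(near&(abs(P[...,2]-.102)<.005)&(I[...,0]-I[...,2]>30),"hubtop")
red=near&(I[...,2]-I[...,0]>80)&(I[...,2]-I[...,1]>80)&(P[...,2]>.09); print("tail top z",np.percentile(P[red][:,2],[5,50,95]))
```

```text
foot 2355 ((503.2726135253906, 247.83399963378906), (90.19911193847656, 36.20551681518555), 4.312803268432617) [0.504017   0.24551035 0.04355614]
hubtop 1036 ((503.48944091796875, 247.72698974609375), (27.171571731567383, 28.07576560974121), 4.304935932159424) [0.50428017 0.24530906 0.10145241]
tail top z [0.12221912 0.12343946 0.12454734]
```

View pics/s3.png

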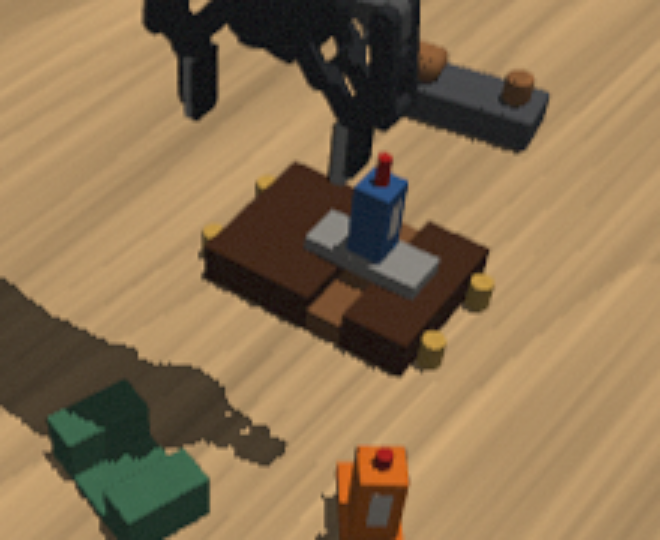

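The crop shows the gauge standing flat across the dark board's groove, hub at (380,215), with the red tail raised at (384,165). The tail stands about 22 mm above the hub, so the probe is about 12 mm in. Handing in.

```bash
python3 -c "
from cell import bot; print(bot.close_job())"
```

```text
the job is handed in; nothing more can be done
None
```

The job is handed in, with no verdict shown: the gauge stands released and flat across the dark board's groove, about 1 mm off its middle line, its red tail showing a depth of about 12 mm.

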